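# Free a fork damper cartridge with the long square T-key and stand it to drain

### The job

Take the damper cartridge out of the fork leg: lower the larger T-key, the one with the square socket, down inside the cartridge onto the recessed square stem and turn it anticlockwise until it stops. Hang the key back in the rack, and lift the freed cartridge out and set it down gently, standing steady on its foot in the drip tray; it is oily inside, so keep it upright all the way. Leave the other tools and parts where they are.

Things in the scene. Friction and masses are not known exactly. Their poses are not given: they have to be found in the camera images.
- fork_leg: Short black fork leg, a tube upright in a clamp screwed to the bench (fixed). Origin on its axis at bench height. Base plate 124 x 100 mm; clamp block 66 mm square up to 50 mm; leg 46 mm wide, 36 mm bore, rim at 108 mm, rubber ring 51 mm wide below it. Brake mounts stick out 38 mm at +y, below 90 mm; at -x two ears, 34 mm out and 114 mm high, hold the cartridge's tab so that it cannot turn.
- foot_stem (a joint): Steel stem at the bottom of the leg, on its axis; turns about the vertical, in rad: 0 locked (starts at 0 to 0.25), 1.05 free, at a firm stop; positive is anticlockwise from above. Stays where left (friction 0.05 N m). Its top is a 10 mm square; from above a flat of the square lies at the angle (value - 1.05) to the leg's x axis.
- stem_top (a point): Tapered tip of the stem's square, 52 mm above the bench, 92 mm below the cartridge's mouth; flats from 34.5 to 46 mm above the bench. Under the square is a hammer head, 20 x 9 mm, top at 34.5 mm, that holds down the cartridge's slotted foot until the stem is within about 0.12 rad of 1.05; then head and slot are in line and the cartridge lifts straight off.
- leg_mouth (a point): Centre of the cartridge's open mouth (flared, 33 mm narrowing to 26 mm in 10 mm) while it is in the leg, 144 mm above the bench. Axes as the leg's.
- cartridge: Dull grey damper cartridge, loose in the leg, 122 mm tall, about 0.25 kg; origin at the centre of its foot, 22 mm above the bench in the leg; z up. Open tube 30 mm outside, 26 mm bore; slotted foot plate 6 mm thick. Flange 46 mm wide at 86 to 90 mm rests on the leg's rim; its tab at -x, 33 mm out, stands between the leg's ears. Knurled collar, 38 mm wide, from 90 to 122 mm.
- collar (a point): Centre of the cartridge's round collar, to grip by, 112 mm above its foot (134 mm above the bench in the leg); with the TCP here the fingertips just clear the flange.
- square_key: The larger T-key, loose, about 0.22 kg, hanging upright in either hole of the rack. Origin at the centre of the socket's mouth, its lowest point; z up the shaft, x along the handle. Square socket 11.8 mm wide, 24 mm deep, chamfered mouth, flats parallel to the handle; outside round, 19 mm. Shaft 10 mm. Black T-handle 96 x 20 mm, 30 mm high, underside 135 mm above the mouth.
- key_handle (a point): Grip point in the square key's handle, 155 mm above the socket's mouth, 10 mm below the handle's top.
- hex_key: The smaller T-key beside it (loose; bystander): handle 74 x 16 mm, 20 mm high, thin 6 mm shaft with no socket, 110 mm below the handle. Origin at the shaft's lower end, x along the handle.
- key_rack: Dark sheet-steel rack fixed to the bench: top plate 66 x 190 mm, 5 mm thick, upper face 142 mm above the bench, on a cheek at each end, with two round 30 mm holes 45 mm either side of the middle, along its y. Origin on the bench below the middle. A hung key's handle lies on the plate over a hole, along the rack's x.
- hole_left (a point): Centre of the rack's hole on its +y side, in the plate's upper face.
- hole_right (a point): Centre of the rack's hole on its -y side, in the plate's upper face.
- drip_tray: Shallow empty steel drip tray, 130 (x) x 170 (y) mm, rim 14 mm high, floor 3 mm thick (cannot move). Origin under its middle.
- oiler: Pump oil can, 57 x 65 mm, 129 mm tall, standing behind the work; bystander. Origin at its underside.
- spanner: Open-ended spanner 186 mm long, lying in front of the leg; bystander. Origin at its middle.
- bearing: Bearing ring 53 mm wide, 8 mm high, lying to the right of the leg; bystander. Origin at its underside.
There are look-alikes about, which are no part of the job. Leave any purple look-alike of the square_key alone.

How it is judged:
By the outcome, as a careful person would: the job done as asked, in the order asked, and still so for the second after the job is handed in, with the robot touching nothing.
It also fails if it takes over 72 s, if anything falls off the work surface, if the arm or the gripper's body presses on something with over 40 N, if the wrist force passes 120 N, or if a joint passes its speed limit or range.

### The arm

A 6-joint arm with a two-finger parallel gripper is mounted at the origin on a cart in front of the work surface, level with it; the furniture and walls round the work are solid. World frame = base frame: x ahead of the robot, y to its left, z up, the work surface at z = 0. Lengths are in mm, angles in degrees, forces in N, time in s.
With the tool pointing down it reaches from about 275 to 975 mm from the base axis. Payload 8.4 kg.
Tool frame: the origin (TCP) lies between the finger pads, 19 mm behind the fingertips; this is the grasp point; z points along the fingers, y is the line along which they close (so a half turn about z gives the same grasp; the last joint's range is limited). The gripper opens to 92 mm and grips with 3 to 60 N. Pads are 20 mm wide; open, the fingers measure 128 mm over their backs; the gripper's body (75 mm by 189 mm) begins 69 mm behind the grasp point.
Start: joints at [69.591, 20.225, 93.587, -0, 66.188, -0.138], TCP at [216.539, 586.292, 233.283] pointing down, gripper open.
Joint ranges: [-150.9, 150.9], [-52.94, 120.26], [3.33, 152.33], [-74.26, 254.26], [0, 154.13], [-172.89, 172.89]. Speed limits (degrees/s): [127.2, 127.2, 159.86, 180, 180, 180].

### API

Orientations are given as a 3x3 rotation matrix whose columns are the frame's x, y, z axes.
In Python, from cell import env gives the robot as it stands.
- The arm moves only by the tool jog_arm, never from a script. Its argument "plan" is a list of rows, each a list of 2 entries, a list of its own where there are three numbers: the shift along the world's x, y, z in mm, then the turn, a rotation vector about the world's x, y, z in degrees. In form: [[[x, y, z], [wx, wy, wz]], ...]. A call has 1 to 10 rows; each row is the pose to reach, as a shift and turn from the pose commanded when the call began; what a row does not reach only later rows make up. A row lasts 1/12 s, in which the tool goes at most 41.7 mm and 7.16 degrees, less where a joint would pass 70% of its speed; a pose out of reach is approached as far as the arm can. A call with a gripper value outside its range is refused whole. "grip" is the closure, from 0 (fully open) to 1 (shut), set as the call begins (left out, the last holds). The fingers move at their own pace and stop on an object; "newtons" is the grip in N (left out, the last holds). Time passes only in rows, so rows that repeat a pose let the fingers close. It gives the time, the measured TCP pose, the force, the opening and the grip force at its end, in the units of the state.
- env.get_state(): the state, without advancing time (a new reading comes with each control period).
- env.camera(name): name is "side" or "top" or "wrist"; returns a dict with "pixels" (480x640x3 uint8, blue, green, red), "vfov" (degrees; the focal length in pixels is half the picture's height over the tangent of half this angle, whatever the lens; pixels are square), "cx", "cy" (the principal point, pixels), "distortion" ([k1, k2, p1, p2, k3] as OpenCV has them; the pictures are not rectified), "origin" and "orientation" of the camera in the world; the wrist camera has in their place "tool_from_camera" (4x4, takes a point from camera to tool coordinates, whose origin is the TCP and whose axes are the flange's). Camera axes: x right, y up, looking along -z (the intrinsics and any distortion apply to the point x, -y, -z); pixel columns grow to the right and rows downward; lengths in mm; the calibration is good to about 2 mm. A picture is of the moment at which its call begins: read the wrist's pose just before it. There is no depth.
- env.close_job(): hands the job in; it is judged then, once.
The state is a dict: "clock": time; "joint_positions": joint angles; "joint_vel": joint speeds; "effort": joint torques, N m; "ee_pos": TCP position; "tcp_rot": TCP orientation; "force": force on the tool from outside, world axes, zero at the start; "wrist_torque": the same for the moment, N m; "gripper_width": finger opening in mm; "grasp_force": force on a finger pad.
Only numpy, scipy, OpenCV 4.12 (cv2) and the standard library are available. Lean on these libraries where they do the work, as an engineer would, in place of code of your own. Each camera call takes 0.05 s, during which the arm holds its last target. There are 200 camera calls.

## Working session

There is one attempt and no reset: what is moved stays moved. The work goes in short steps, Python scripts to look and compute and a tool call to move; the robot and the scene stay as the last step left them, time stands still between calls to the robot, and variables do not carry over. Pictures are saved under pics/ and viewed, at most 10 in all, crops included, and the job is handed in when it is done.

Besides the shell and the picture viewer there is one more tool, called as name(argument=value, ...) on one line, values as JSON. jog_arm: Moves the arm, as the interface text tells. Its arguments: {"type":"object","properties":{"plan":{"type":"array"},"grip":{"type":"number"},"newtons":{"type":"number"}},"required":["plan"]}

```bash
mkdir -p pics; cat > h.py <<'E'
import numpy as np, cv2
from cell import env
def snap(n,save=None):
    s=env.get_state(); c=env.camera(n)
    if 'tool_from_camera' in c:
        T=np.array(c['tool_from_camera']); R=np.array(s['tcp_rot']); 
        c['o']=R@T[:3,3]+np.array(s['ee_pos']); c['R']=R@T[:3,:3]
    else: c['o']=np.array(c['origin'],float); c['R']=np.array(c['orientation'],float)
    f=240/np.tan(np.radians(c['vfov']/2)); c['K']=np.array([[f,0,c['cx']],[0,f,c['cy']],[0,0,1.]]); c['D']=np.array(c['distortion'],float)
    if save: cv2.imwrite('pics/'+save,c['pixels'])
    return c
def ray(c,uv):
    p=cv2.undistortPoints(np.array(uv,float).reshape(-1,1,2),c['K'],c['D']).reshape(-1,2)
    d=np.c_[p[:,0],-p[:,1],-np.ones(len(p))]@c['R'].T
    return d
def onz(c,uv,z):
    d=ray(c,uv); return c['o']+d*((z-c['o'][2])/d[:,2])[:,None]
def proj(c,P):
    q=(np.array(P,float).reshape(-1,3)-c['o'])@c['R']; q=q*[1,-1,-1]
    return cv2.projectPoints(q,np.zeros(3),np.zeros(3),c['K'],c['D'])[0].reshape(-1,2)
E
python3 - <<'E'
from h import *
for n in ('top','side'):
    c=snap(n,n+'0.png'); print(n,c['o'],c['R'].round(2).tolist(),c['vfov'])
print(env.get_state())
E
```

```text
top [ 385.24783588   60.89797417 1494.91828421] [[0.01, 0.99, -0.13], [-1.0, 0.01, -0.0], [-0.0, 0.13, 0.99]] 51.96606052776938
side [-113.99599919 -967.76630033 1103.72324662] [[0.83, 0.35, -0.43], [-0.56, 0.51, -0.65], [-0.01, 0.78, 0.62]] 42.15386869063046
{'clock': 0.1, 'joint_positions': array([ 6.95926554e+01,  2.02577832e+01,  9.36210908e+01, -2.41544065e-03,
        6.61877054e+01, -1.38845927e-01]), 'joint_vel': array([-0.02899975, -0.05344823, -0.11119794,  0.03216597,  0.00859233,
       -0.06822056]), 'effort': array([ 1.21060919e-03, -5.94898367e+01, -3.34929550e+01,  6.99436013e-02,
        1.85139285e-02, -7.89014848e-05]), 'ee_pos': array([216.40451185, 585.93006836, 232.6745778 ]), 'tcp_rot': array([[-9.38085449e-01,  3.46403744e-01, -3.69042288e-04],
       [ 3.46403938e-01,  9.38084802e-01, -1.10254508e-03],
       [-3.57327802e-05, -1.16211919e-03, -9.99999324e-01]]), 'force': array([-0.19422982, -0.68828318, -0.27969991]), 'wrist_torque': array([0.06423262, 0.02572159, 0.05761653]), 'grasp_force': 0.0, 'gripper_width': 92.28253524239776}
```

View pics/top0.png

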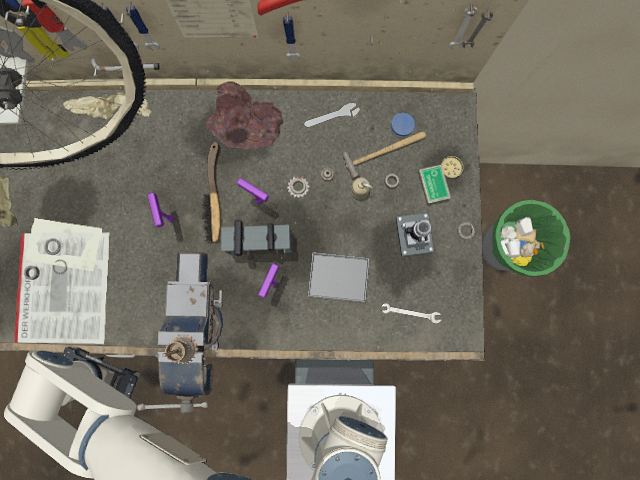

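View pics/side0.png

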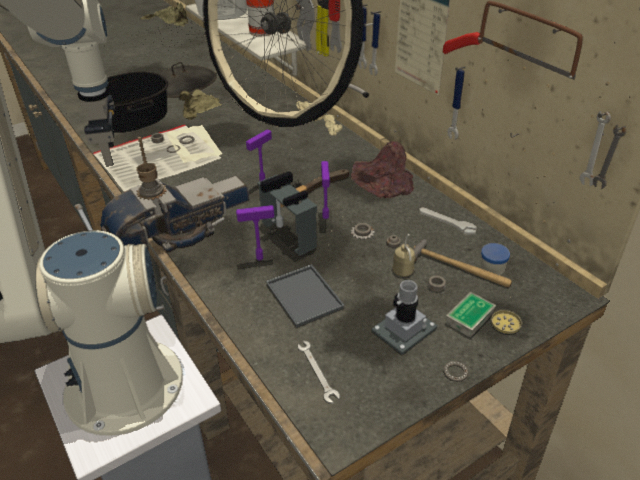

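The top view shows the rack at about (255,237) with two black handles at u≈240 and 271. The leg is at (416,234) and the tray at (339,277). Three purple decoy keys stand around the rack. Next I'll take rough positions and zoom in.

```bash
python3 - <<'E'
from h import *
c=snap('top'); im=c['pixels']
a=cv2.resize(im[205:275,210:310],None,fx=5,fy=5,interpolation=cv2.INTER_CUBIC)
s=snap('side')
b=cv2.resize(im[205:265,385:445],None,fx=5,fy=5,interpolation=cv2.INTER_CUBIC)
o=np.zeros((350,800,3),np.uint8); o[:,:500]=a; o[:300,500:]=b; cv2.imwrite('pics/z1.png',o)
for nm,uv,z in [('handL',(240,238),165),('handR',(271,238),155),('leg',(419,227),144),('legbase',(416,236),10),('oiler',(361,187),60)]: print(nm,onz(c,[uv],z).round(0))
print('tray',onz(c,[(313,253),(369,257),(365,301),(308,296)],14).round(0).tolist())
print('rack',onz(c,[(222,227),(289,225),(290,248),(222,251)],142).round(0).tolist())
print('side leg mouth',onz(s,[(409,286)],144).round())
E
```

```text
handL [[564. 287. 165.]]
handR [[566. 203. 155.]]
leg [[ 604. -207.  144.]]
legbase [[ 598. -224.   10.]]
oiler [[737. -51.  60.]]
tray [[541.0, 90.0, 14.0], [532.0, -80.0, 14.0], [399.0, -68.0, 14.0], [412.0, 103.0, 14.0]]
rack [[597.0, 343.0, 142.0], [605.0, 155.0, 142.0], [541.0, 151.0, 142.0], [530.0, 340.0, 142.0]]
side leg mouth [[ 605. -220.  144.]]
```

View pics/z1.png

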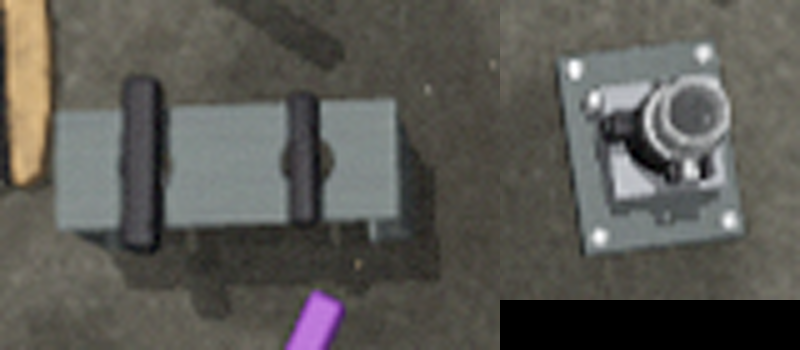

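The larger handle is the left one, in the rack's +y hole. The leg's ears point to -x and the brake mounts to +y. I'll move above the rack and look with the wrist camera.

jog_arm(plan=[[[20,-10,100],[0,0,5]],[[340,-300,170],[0,0,23]],[[340,-300,170],[0,0,23]],[[340,-300,170],[0,0,23]],[[340,-300,170],[0,0,23]],[[340,-300,170],[0,0,23]],[[340,-300,170],[0,0,23]],[[340,-300,170],[0,0,23]],[[340,-300,170],[0,0,23]],[[340,-300,170],[0,0,23]]], grip=0)

```text
clock: 1.03
ee_pos: [493.1, 342.1, 378.8]
tcp_rot: [[-0.999, -0.048, -0.0], [-0.048, 0.999, 0.0], [0.0, 0.0, -1.0]]
force: [0.4, 0.7, 0.4]
gripper_width: 92.3
grasp_force: 0.0
```

jog_arm(plan=[[[0,-10,0],[0,0,0]],[[0,-10,0],[0,0,0]],[[0,-10,0],[0,0,0]],[[0,-10,0],[0,0,0]],[[0,-10,0],[0,0,0]],[[0,-10,0],[0,0,0]]])

```text
clock: 1.53
ee_pos: [491.1, 334.9, 377.7]
tcp_rot: [[-0.999, -0.049, -0.001], [-0.049, 0.999, -0.0], [0.001, -0.0, -1.0]]
force: [-0.7, -0.0, -0.2]
gripper_width: 91.8
grasp_force: 0.0
```

```bash
python3 - <<'E'
from h import *
s=env.get_state(); print(s['clock'],s['ee_pos'],s['tcp_rot'].round(3).tolist(),s['joint_positions'].round(1),s['joint_vel'].round(2))
c=snap('wrist','w1.png'); print(c['o'],c['R'].round(2).tolist(),c['vfov'])
E
```

```text
1.5333 [491.06393618 334.88471877 377.73487228] [[-0.999, -0.049, -0.001], [-0.049, 0.999, -0.0], [0.001, -0.0, -1.0]] [ 34.1  11.6  87.    0.   81.4 -58.7] [-0.14 -0.11 -0.16  0.13  0.03 -0.05]
[413.38939785 331.61213384 529.84025437] [[-0.05, -0.96, -0.28], [1.0, -0.05, -0.01], [-0.0, -0.28, 0.96]] 61.960245569537506
```

View pics/w1.png

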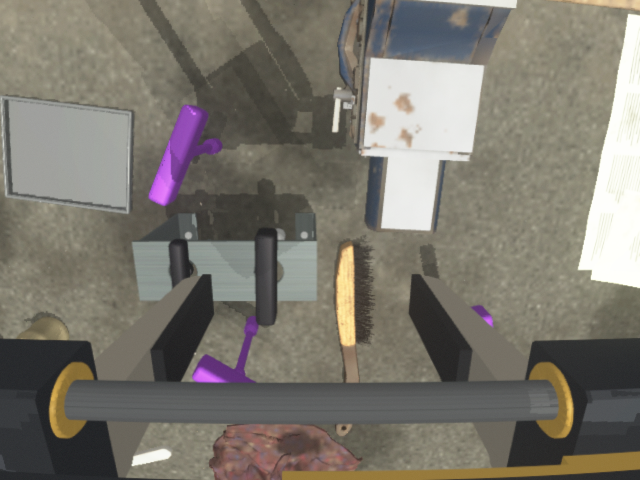

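The wrist view shows the square key's handle running from (266,228) to (266,325). The rack plate's corners are at (134,241), (316,241), (316,299) and (141,300).

```bash
python3 - <<'E'
from h import *
c=snap('wrist'); im=c['pixels']
g=im.max(2).astype(int)
m=((g<60)).astype(np.uint8); m[:,:225]=0; m[:,300:]=0; m[:220]=0; m[332:]=0
n,l,st,ce=cv2.connectedComponentsWithStats(m)
k=1+st[1:,4].argmax(); print(st[k],ce[k])
r=cv2.minAreaRect(np.argwhere(l==k)[:,::-1].astype(np.float32)); print(r)
uv=np.argwhere(l==k)[:,::-1]
for v in (240,265,290,315):
    q=uv[uv[:,1]==v][:,0]; print(v,q.min(),q.max(), onz(c,[(q.min()-.5,v),(q.max()+.5,v)],172).round(1).tolist())
print('ends',onz(c,[(266,st[k][1]),(266,st[k][1]+st[k][3])],172).round(1).tolist())
print('rack',onz(c,[(134,241),(316,241),(316,299),(141,300)],142).round(1).tolist())
print('hex',onz(c,[(179,240)],162).round(1).tolist(),'decoy',onz(c,[(252,325),(225,370)],170).round(0).tolist())
E
```

```text
[254 226  23  98 727] [267.14718019 265.49243466]
((264.9999694824219, 274.5), (96.99998474121094, 21.999996185302734), 90.0)
240 255 276 [[525.2, 284.0, 172.0], [524.2, 304.6, 172.0]]
265 256 276 [[550.1, 285.2, 172.0], [549.1, 305.3, 172.0]]
290 257 276 [[576.0, 286.4, 172.0], [575.0, 305.9, 172.0]]
315 256 275 [[603.1, 285.7, 172.0], [602.1, 305.6, 172.0]]
ends [[511.1, 294.6, 172.0], [612.6, 296.3, 172.0]]
rack [[541.9, 155.7, 142.0], [532.5, 342.5, 142.0], [596.8, 345.9, 142.0], [608.2, 158.2, 142.0]]
hex [[532.0, 209.3, 162.0]] decoy [[616.0, 282.0, 170.0], [670.0, 254.0, 170.0]]
```

jog_arm(plan=[[[37,-20,0],[0,0,0]],[[74,-40,-30],[0,0,0]],[[74,-40,-70],[0,0,0]],[[74,-40,-110],[0,0,0]],[[74,-40,-145],[0,0,0]],[[74,-40,-175],[0,0,0]],[[74,-40,-175],[0,0,0]],[[74,-40,-175],[0,0,0]]], grip=0.35)

```text
clock: 2.3
ee_pos: [565.2, 293.8, 202.2]
tcp_rot: [[-0.999, -0.048, -0.003], [-0.048, 0.999, -0.001], [0.003, -0.001, -1.0]]
force: [-0.5, -0.4, 0.7]
gripper_width: 59.6
grasp_force: 0.0
```

```bash
python3 - <<'E'
from h import *
s=env.get_state(); print(s['clock'],s['ee_pos'],s['gripper_width'])
c=snap('wrist','w2.png')
E
```

```text
2.3 [565.1857603  293.81156496 202.20566299] 59.6065627845048
```

View pics/w2.png

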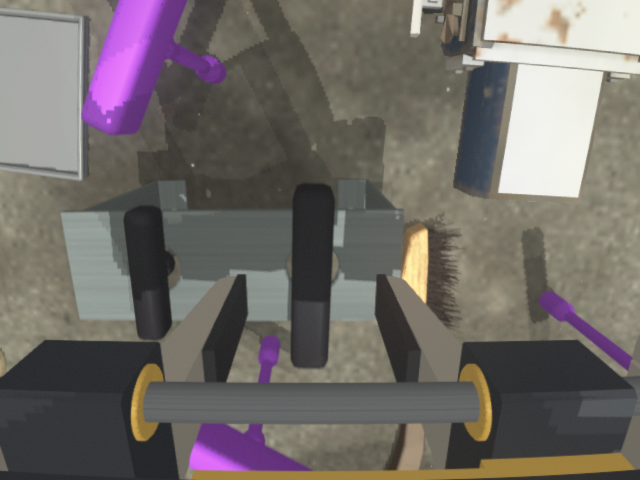

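The handle is centred between the fingers, at about (312,275). I'll go down and grip it.

jog_arm(plan=[[[0,1,-20],[0,0,0]],[[0,1,-37],[0,0,0]],[[0,1,-37],[0,0,0]],[[0,1,-37],[0,0,0]]])

```text
clock: 2.68
ee_pos: [566.8, 295.4, 168.2]
tcp_rot: [[-0.999, -0.048, 0.002], [-0.048, 0.999, 0.001], [-0.002, 0.001, -1.0]]
force: [0.7, 0.1, 0.2]
gripper_width: 60.0
grasp_force: 0.0
```

jog_arm(plan=[[[0,0,0],[0,0,0]],[[0,0,0],[0,0,0]],[[0,0,0],[0,0,0]],[[0,0,0],[0,0,0]],[[0,0,0],[0,0,0]],[[0,0,0],[0,0,0]],[[0,0,0],[0,0,0]]], grip=1, newtons=50)

```text
clock: 3.27
ee_pos: [566.2, 294.7, 166.4]
tcp_rot: [[-0.999, -0.048, 0.0], [-0.048, 0.999, -0.0], [-0.0, -0.0, -1.0]]
force: [-0.0, -1.1, 2.0]
gripper_width: 19.6
grasp_force: 50.0
```

jog_arm(plan=[[[0,0,30],[0,0,0]],[[0,0,70],[0,0,0]],[[0,0,110],[0,0,0]],[[0,0,150],[0,0,0]],[[0,0,185],[0,0,0]],[[0,0,200],[0,0,0]],[[0,-20,200],[0,0,0]],[[-2,-60,200],[0,0,0]],[[-4,-100,200],[0,0,0]],[[-6,-140,200],[0,0,0]]])

```text
clock: 4.1
ee_pos: [559.3, 153.6, 365.5]
tcp_rot: [[-0.999, -0.049, -0.001], [-0.049, 0.999, -0.0], [0.001, -0.0, -1.0]]
force: [0.6, -0.1, -2.2]
gripper_width: 19.6
grasp_force: 50.0
```

jog_arm(plan=[[[0,-40,0],[0,0,0]],[[0,-80,0],[0,0,0]],[[0,-120,0],[0,0,0]],[[0,-160,0],[0,0,0]],[[0,-200,0],[0,0,0]],[[0,-235,0],[0,0,0]],[[0,-260,0],[0,0,0]],[[0,-275,0],[0,0,0]],[[0,-280,0],[0,0,0]],[[0,-280,0],[0,0,0]]])

```text
clock: 4.93
ee_pos: [559.8, -126.1, 365.6]
tcp_rot: [[-0.999, -0.046, -0.001], [-0.046, 0.999, 0.0], [0.001, 0.0, -1.0]]
force: [0.1, 0.4, -2.5]
gripper_width: 19.5
grasp_force: 50.0
```

jog_arm(plan=[[[0,0,0],[0,0,0]],[[0,0,0],[0,0,0]],[[0,0,0],[0,0,0]]])

```text
clock: 5.18
ee_pos: [560.1, -124.0, 366.1]
tcp_rot: [[-0.999, -0.049, -0.0], [-0.049, 0.999, 0.0], [0.0, 0.0, -1.0]]
force: [-0.2, -0.3, -2.8]
gripper_width: 20.0
grasp_force: 50.0
```

```bash
python3 - <<'E'
from h import *
s=env.get_state(); print(s['clock'],s['ee_pos'],s['tcp_rot'].round(3).tolist(),s['gripper_width'],s['force'],s['joint_positions'].round(1))
c=snap('wrist','w3.png'); snap('side','s3.png')
E
```

```text
5.1833 [ 560.13631698 -123.98452743  366.12716312] [[-0.999, -0.049, -0.0], [-0.049, 0.999, 0.0], [0.0, 0.0, -1.0]] 19.96538813550709 [-0.17009556 -0.34943345 -2.7592127 ] [ -12.6    9.9   90.4    0.    79.6 -105.5]
```

View pics/w3.png

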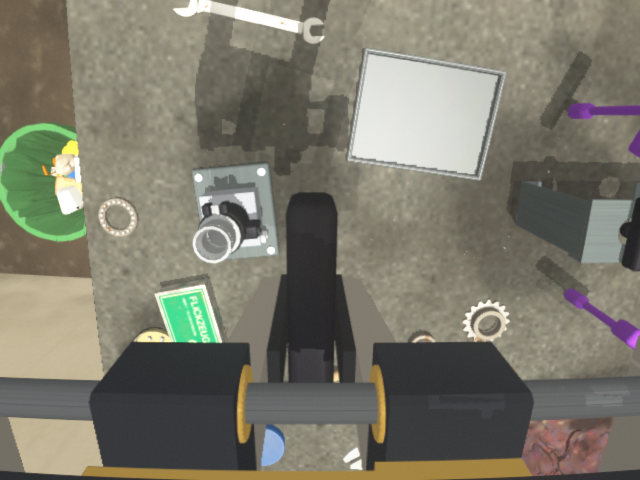

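The wrist view shows the mouth at about (217,240), with base-plate screws at about (198,178), (264,172) and (271,252). The key handle is at u≈312. I'll measure the mouth circle and the leg's yaw.

```bash
python3 - <<'E'
from h import *
c=snap('wrist'); im=c['pixels']
x0,y0,x1,y1=180,150,290,275
cr=cv2.resize(im[y0:y1,x0:x1],None,fx=5,fy=5,interpolation=cv2.INTER_CUBIC)
g=cv2.cvtColor(cr,cv2.COLOR_BGR2GRAY)
f=c['K'][0,0]; print('f',f, 'exp r px', 19*f/385)
ci=cv2.HoughCircles(g,cv2.HOUGH_GRADIENT,1,10,param1=120,param2=25,minRadius=60,maxRadius=140)
if ci is not None:
    for u,v,r in ci[0][:6]:
        p=[(u+.5)/5+x0-.5,(v+.5)/5+y0-.5]; print('circ',np.round(p,1),r/5,onz(c,[p],144).round(1))
w=(im.min(2)>175).astype(np.uint8)[y0:y1,x0:x1]
n,l,st,ce=cv2.connectedComponentsWithStats(w)
for i in range(1,n):
    if 5<st[i,4]<150: print('w',st[i,4],(ce[i]+[x0,y0]).round(1),onz(c,[ce[i]+[x0,y0]],12).round(1))
t=snap('side'); ti=t['pixels']; sc=cv2.resize(ti[250:360,360:450],None,fx=4,fy=4,interpolation=cv2.INTER_CUBIC)
o=np.zeros((600,800,3),np.uint8); h,wd=cr.shape[:2]; o[:min(600,h),:wd]=cr[:600]
s2=cv2.resize(sc,(245,300)); o[:300,555:]=s2; cv2.imwrite('pics/z3.png',o)
E
```

```text
f 399.7411384343353 exp r px 19.72748475390226
circ [212.5 242.5] 17.060001 [[ 604.  -218.5  144. ]]
circ [210.5 243.1] 18.02 [[ 604.7 -220.5  144. ]]
circ [218.5 235.7] 21.619999 [[ 596.7 -212.5  144. ]]
circ [210.7 245.5] 16.68 [[ 607.2 -220.4  144. ]]
circ [212.9 245.1] 17.92 [[ 606.6 -218.2  144. ]]
circ [213.5 236.1] 22.36 [[ 597.3 -217.4  144. ]]
w 64 [261.2 171.5] [[ 549.6 -187.1   12. ]]
w 67 [198.2 177.4] [[ 560.8 -267.4   12. ]]
w 95 [203.7 199.9] [[ 589.6 -261.    12. ]]
w 63 [215.3 209.3] [[ 601.4 -246.1   12. ]]
w 7 [202.3 214.4] [[ 609.  -263.3   12. ]]
w 69 [270.6 250. ] [[ 653.6 -172.9   12. ]]
```

View pics/z3.png

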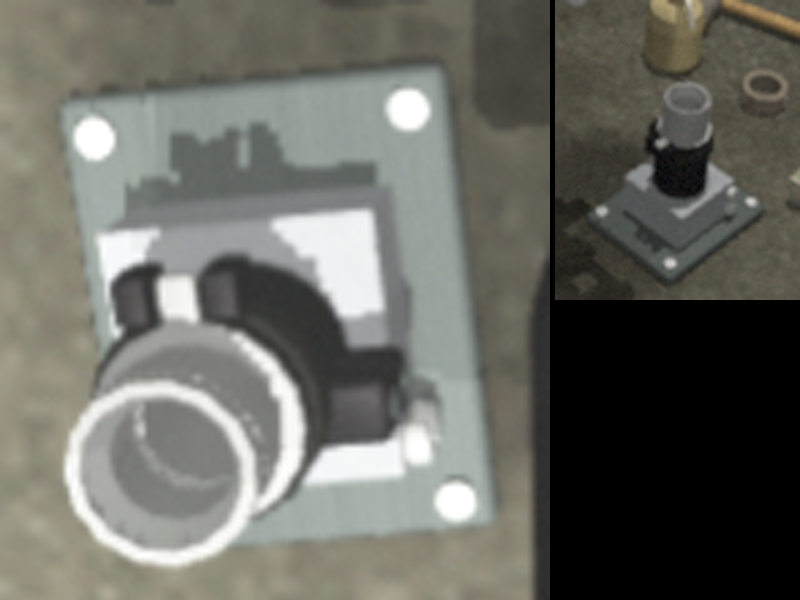

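The mouth ring centre is at about (212.1,244.5), which gives (606,-219). The base screws' diagonal centre is (607,-220), which agrees. Leg yaw is about +7.8°. Next I'll put the wrist camera straight over the bore to see the stem's angle.

jog_arm(plan=[[[35,-20,0],[0,0,0]],[[65,-45,0],[0,0,0]],[[95,-70,-10],[0,0,0]],[[124,-92,-20],[0,0,0]],[[124,-92,-20],[0,0,0]],[[124,-92,-20],[0,0,0]],[[124,-92,-20],[0,0,0]],[[124,-92,-20],[0,0,0]]])

```text
clock: 6.05
ee_pos: [683.7, -216.4, 347.0]
tcp_rot: [[-0.999, -0.048, 0.001], [-0.048, 0.999, 0.0], [-0.001, -0.0, -1.0]]
force: [0.2, 0.1, -2.5]
gripper_width: 19.6
grasp_force: 50.0
```

```bash
python3 - <<'E'
from h import *
s=env.get_state(); print(s['clock'],s['ee_pos'])
c=snap('wrist'); im=c['pixels']; print(c['o'])
p=proj(c,[606.3,-219.3,144])[0]; print(p, proj(c,[606.3,-219.3,52])[0])
u,v=np.round(p).astype(int)
x0=max(u-30,0); y0=max(v-30,0)
cr=im[y0:y0+60,x0:x0+60]; a=cv2.resize(cr,None,fx=6.6,fy=6.6,interpolation=cv2.INTER_CUBIC)
b=np.clip(a.astype(float)*4-40,0,255).astype(np.uint8) if a.mean()<90 else np.clip((a.astype(float)-40)*2,0,255).astype(np.uint8)
cv2.imwrite('pics/z4.png',np.hstack([a,b])); print(x0,y0,a.shape)
E
```

```text
6.05 [ 683.67985898 -216.42341873  347.01434516]
[ 605.80376646 -219.62757706  499.01747346]
[311.33754496 119.3414774 ] [311.26482089 119.21504637]
281 89 (396, 396, 3)
```

View pics/z4.png

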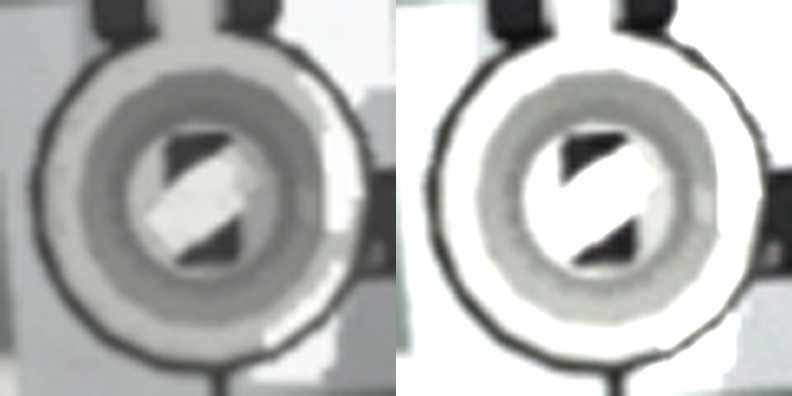

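The view down the bore is clear. The mouth is centred where predicted, with the axis at about (606,-219.3). The hammer head is the bright bar at about 30° in the picture, so yaw ≈ 123–127°, and the stem is at about 0 rad. I'll turn the key by -56° and centre it over the mouth.

jog_arm(plan=[[[-30,0,0],[0,0,-7]],[[-60,-2,0],[0,0,-14]],[[-78,-3,0],[0,0,-21]],[[-78,-3,0],[0,0,-28]],[[-78,-3,0],[0,0,-35]],[[-78,-3,0],[0,0,-42]],[[-78,-3,0],[0,0,-49]],[[-78,-3,0],[0,0,-56]],[[-78,-3,0],[0,0,-56]],[[-78,-3,0],[0,0,-56]]])

```text
clock: 6.93
ee_pos: [605.8, -219.7, 347.3]
tcp_rot: [[-0.602, 0.799, 0.001], [0.799, 0.602, -0.001], [-0.001, 0.001, -1.0]]
force: [0.1, 0.3, -2.3]
gripper_width: 19.2
grasp_force: 50.0
```

jog_arm(plan=[[[0,0,-15],[0,0,0]],[[0,0,-25],[0,0,0]],[[0,0,-25],[0,0,0]],[[0,0,-25],[0,0,0]],[[0,0,-25],[0,0,0]]])

```text
clock: 7.35
ee_pos: [606.2, -220.2, 321.5]
tcp_rot: [[-0.599, 0.801, 0.0], [0.801, 0.599, -0.0], [-0.0, 0.0, -1.0]]
force: [-0.5, -0.5, -2.4]
gripper_width: 19.8
grasp_force: 50.0
```

```bash
python3 - <<'E'
from h import *
s=env.get_state(); print(s['clock'],s['ee_pos'],s['tcp_rot'].round(3).tolist(),s['joint_positions'].round(1))
out=[]
for n,w in (('side',40),('top',40)):
    c=snap(n); e=s['ee_pos']
    p=proj(c,[[e[0],e[1],144],[e[0],e[1],e[2]-159],[e[0],e[1],e[2]-60]]); print(n,p.round(1).tolist())
    u,v=(p[0]-[35,45]).round().astype(int); print(u,v)
    cv2.imwrite(f'pics/raw_{n}.png',c['pixels'])
    out.append(cv2.resize(c['pixels'][v:v+70,u:u+70],(399,399),interpolation=cv2.INTER_CUBIC))
cv2.imwrite('pics/z5.png',np.hstack(out))
E
```

```text
7.35 [ 606.15949421 -220.18313353  321.54233032] [[-0.599, 0.801, 0.0], [0.801, 0.599, -0.0], [-0.0, 0.0, -1.0]] [-20.1  18.2  85.2  -0.   76.6 -56.9]
side [[409.3, 285.9], [409.9, 279.7], [413.5, 245.3]]
374 241
top [[423.8, 226.4], [425.1, 225.4], [433.2, 219.1]]
389 181
```

View pics/z5.png

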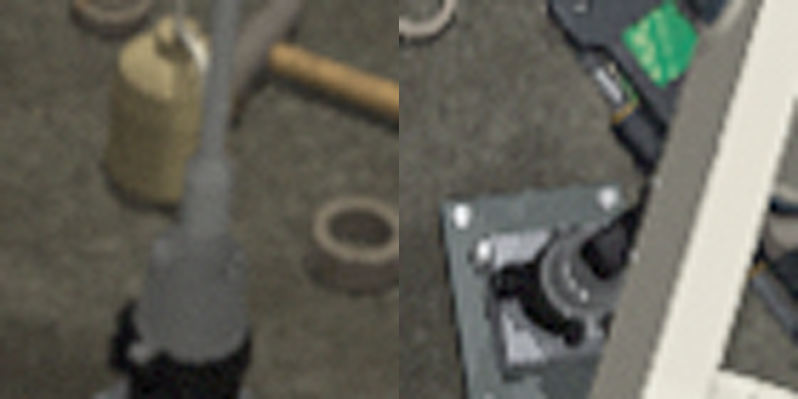

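The side view agrees to within about 1 mm: the socket is centred over the mouth at about (205,230) in the crop. I'll nudge it slightly and lower it in steps, watching the force.

jog_arm(plan=[[[-0.5,0.7,-15],[0,0,0]],[[-0.5,0.7,-30],[0,0,0]],[[-0.5,0.7,-45],[0,0,0]],[[-0.5,0.7,-60],[0,0,0]],[[-0.5,0.7,-75],[0,0,0]],[[-0.5,0.7,-88],[0,0,0]],[[-0.5,0.7,-98],[0,0,0]],[[-0.5,0.7,-100],[0,0,0]],[[-0.5,0.7,-100],[0,0,0]]])

```text
clock: 8.2
ee_pos: [605.4, -219.5, 220.7]
tcp_rot: [[-0.598, 0.801, -0.001], [0.801, 0.598, 0.0], [0.001, -0.001, -1.0]]
force: [-0.7, -0.2, -2.8]
gripper_width: 19.4
grasp_force: 50.0
```

```bash
python3 - <<'E'
from h import *
s=env.get_state(); print(s['clock'],s['ee_pos'],s['force'],s['wrist_torque'],s['gripper_width'])
E
```

```text
8.2 [ 605.40310679 -219.45797808  220.67852209] [-0.68655548 -0.15373695 -2.80706306] [-0.06477199 -0.00372677  0.01218001] 19.410593823515082
```

Nothing is touching so far. I'll go onto the stem slowly.

jog_arm(plan=[[[0,0,-4],[0,0,0]],[[0,0,-7],[0,0,0]],[[0,0,-10],[0,0,0]],[[0,0,-12],[0,0,0]],[[0,0,-14],[0,0,0]],[[0,0,-14],[0,0,0]]])

```text
clock: 8.7
ee_pos: [605.4, -219.4, 206.8]
tcp_rot: [[-0.598, 0.801, -0.0], [0.801, 0.598, 0.0], [0.0, -0.0, -1.0]]
force: [0.6, -0.4, -2.4]
gripper_width: 19.2
grasp_force: 50.0
```

jog_arm(plan=[[[0,0,-2],[0,0,0]],[[0,0,-4],[0,0,0]],[[0,0,-6],[0,0,0]],[[0,0,-8],[0,0,0]],[[0,0,-10],[0,0,0]],[[0,0,-10],[0,0,0]]])

```text
clock: 9.2
ee_pos: [605.3, -219.4, 196.6]
tcp_rot: [[-0.598, 0.801, -0.001], [0.801, 0.598, 0.0], [0.001, -0.0, -1.0]]
force: [-0.3, -0.0, -2.7]
gripper_width: 19.6
grasp_force: 50.0
```

Down with no contact force, so the socket is over the flats. Now I'll turn it anticlockwise.

jog_arm(plan=[[[0,0,0],[0,0,6]],[[0,0,0],[0,0,12]],[[0,0,0],[0,0,18]],[[0,0,0],[0,0,24]],[[0,0,0],[0,0,30]],[[0,0,0],[0,0,36]],[[0,0,0],[0,0,42]],[[0,0,0],[0,0,48]],[[0,0,0],[0,0,52]],[[0,0,0],[0,0,52]]])

```text
clock: 10.03
ee_pos: [605.4, -219.6, 197.1]
tcp_rot: [[-1.0, 0.019, -0.0], [0.019, 1.0, -0.0], [0.0, -0.0, -1.0]]
force: [-1.2, -0.6, -2.7]
gripper_width: 19.6
grasp_force: 49.9
```

```bash
python3 - <<'E'
from h import *
s=env.get_state(); print(s['clock'],s['ee_pos'],s['force'],s['wrist_torque'],s['joint_positions'][5])
E
```

```text
10.0333 [ 605.41893041 -219.58035962  197.10643128] [-1.22208319 -0.63368835 -2.71245896] [-0.073968    0.1382109  -0.03695087] -108.96387983267134
```

jog_arm(plan=[[[0,0,0],[0,0,3]],[[0,0,0],[0,0,6]],[[0,0,0],[0,0,9]],[[0,0,0],[0,0,12]],[[0,0,0],[0,0,14]],[[0,0,0],[0,0,14]]])

```text
clock: 10.53
ee_pos: [605.5, -219.6, 197.1]
tcp_rot: [[-0.976, -0.219, -0.0], [-0.219, 0.976, -0.0], [0.0, -0.0, -1.0]]
force: [-1.0, -0.4, -3.5]
gripper_width: 19.8
grasp_force: 49.9
```

```bash
python3 - <<'E'
from h import *
s=env.get_state(); print(s['clock'],s['ee_pos'],s['force'],s['wrist_torque'],s['joint_positions'][5])
E
```

```text
10.5333 [ 605.45710601 -219.57538205  197.14433795] [-0.99551253 -0.39263701 -3.54892463] [-0.15046803  0.19868092 -0.0401297 ] -122.72948717805545
```

jog_arm(plan=[[[0,0,0],[0,0,2]],[[0,0,0],[0,0,4]],[[0,0,0],[0,0,6]],[[0,0,0],[0,0,7]],[[0,0,0],[0,0,7]]])

```text
clock: 10.95
ee_pos: [605.5, -219.5, 197.1]
tcp_rot: [[-0.942, -0.336, -0.0], [-0.336, 0.942, -0.0], [0.0, 0.0, -1.0]]
force: [-1.4, -0.6, -3.4]
gripper_width: 19.4
grasp_force: 49.9
```

```bash
python3 - <<'E'
from h import *
s=env.get_state(); print(s['clock'],s['ee_pos'],s['force'],s['wrist_torque'],s['joint_positions'][5])
E
```

```text
10.95 [ 605.48023527 -219.54546048  197.12003921] [-1.3954355  -0.56297901 -3.44009547] [-0.09755429  0.26956365 -0.09960966] -129.69494623839373
```

jog_arm(plan=[[[0,0,0],[0,0,2]],[[0,0,0],[0,0,4]],[[0,0,0],[0,0,5]],[[0,0,0],[0,0,5]]])

```text
clock: 11.28
ee_pos: [605.5, -219.6, 197.1]
tcp_rot: [[-0.909, -0.417, -0.0], [-0.417, 0.909, -0.0], [0.0, 0.0, -1.0]]
force: [-1.5, -1.5, -2.8]
gripper_width: 19.7
grasp_force: 49.9
```

```bash
python3 - <<'E'
from h import *
s=env.get_state(); print(s['clock'],s['ee_pos'],s['force'],s['wrist_torque'],s['joint_positions'][5])
E
```

```text
11.2833 [ 605.49751246 -219.56802562  197.13004445] [-1.51003704 -1.4552995  -2.77668039] [-0.13532092  0.30061064 -0.03935902] -134.7247587656877
```

jog_arm(plan=[[[0,0,0],[0,0,2]],[[0,0,0],[0,0,4]],[[0,0,0],[0,0,5]],[[0,0,0],[0,0,5]]])

```text
clock: 11.62
ee_pos: [605.5, -219.6, 197.1]
tcp_rot: [[-0.869, -0.495, -0.0], [-0.495, 0.869, -0.0], [0.0, 0.0, -1.0]]
force: [-1.4, -0.3, -2.5]
gripper_width: 19.4
grasp_force: 49.9
```

```bash
python3 - <<'E'
from h import *
s=env.get_state(); print(s['clock'],s['ee_pos'],s['force'],s['wrist_torque'],s['joint_positions'][5])
c=snap('wrist','w6.png')
E
```

```text
11.6167 [ 605.51106703 -219.55530426  197.12842381] [-1.37589084 -0.3453611  -2.48925649] [-0.16444147  0.36256576 -0.05580362] -139.73804994907118
```

View pics/w6.png

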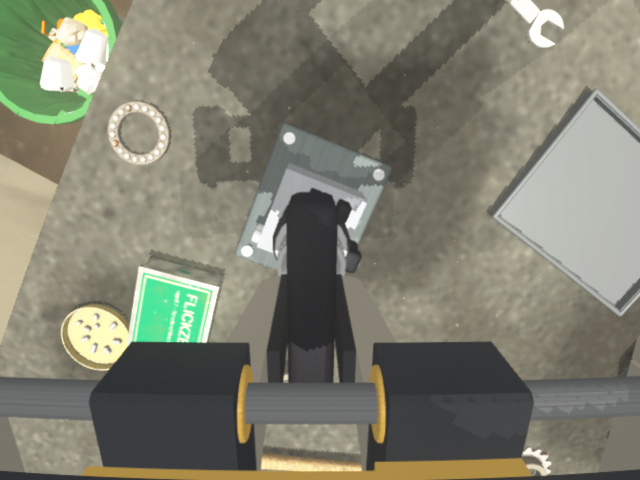

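jog_arm(plan=[[[0,0,0],[0,0,3]],[[0,0,0],[0,0,6]],[[0,0,0],[0,0,8]],[[0,0,0],[0,0,8]]])

```text
clock: 12.0
ee_pos: [605.5, -219.5, 197.1]
tcp_rot: [[-0.791, -0.612, -0.0], [-0.612, 0.791, 0.0], [0.0, 0.0, -1.0]]
force: [-0.3, -1.0, -3.2]
gripper_width: 20.0
grasp_force: 49.9
```

```bash
python3 - <<'E'
from h import *
s=env.get_state(); print(s['clock'],s['ee_pos'],s['force'],s['wrist_torque'],s['joint_positions'][5],s['effort'])
E
```

```text
12.0 [ 605.51737664 -219.52585921  197.11242932] [-0.32812435 -0.98896298 -3.21719075] [-0.11439369  0.33352093 -0.06905115] -147.7841065508934 [  0.72050655 -64.64703083 -34.00536418   0.29619458  -0.28412134
  -0.82609685]
```

```bash
python3 - <<'E'
from h import *
c=snap('wrist','w7.png'); 
for f in ('w3','w6','w7'):
    im=cv2.imread(f'pics/{f}.png'); g=im.max(2)
    for v in (210,230,250,270):
        q=np.flatnonzero(g[v,260:370]<45)+260; print(f,v,q.min() if len(q) else None,q.max() if len(q) else None,end=' | ')
    print()
E
```

```text
w3 210 None None | w3 230 335 335 | w3 250 332 334 | w3 270 318 334 | 
w6 210 None None | w6 230 None None | w6 250 None None | w6 270 334 334 | 
w7 210 None None | w7 230 None None | w7 250 None None | w7 270 334 334 |
```

jog_arm(plan=[[[0,0,0],[0,0,-4]],[[0,0,0],[0,0,-8]],[[0,0,0],[0,0,-8]]])

```text
clock: 12.3
ee_pos: [605.5, -219.5, 197.1]
tcp_rot: [[-0.871, -0.491, -0.0], [-0.491, 0.871, -0.0], [0.0, 0.0, -1.0]]
force: [-1.5, -0.9, -2.3]
gripper_width: 19.8
grasp_force: 49.9
```

```bash
python3 - <<'E'
from h import *
s=env.get_state(); print(s['clock'],s['wrist_torque'],s['joint_positions'][5],s['effort'])
E
```

```text
12.3 [-0.14220066  0.32245618 -0.08520431] -139.4908171922668 [  0.68749549 -64.61951494 -33.9635253    0.35931123  -0.25888497
   1.17946811]
```

jog_arm(plan=[[[0,0,-1],[0,0,0]],[[0,0,-2],[0,0,0]],[[0,0,-3],[0,0,0]],[[0,0,-3],[0,0,0]]])

```text
clock: 12.63
ee_pos: [605.9, -219.6, 195.4]
tcp_rot: [[-0.868, -0.497, 0.001], [-0.497, 0.868, -0.0], [-0.001, -0.001, -1.0]]
force: [-2.4, 0.5, 6.4]
gripper_width: 19.7
grasp_force: 50.0
```

jog_arm(plan=[[[0,0,-1],[0,0,0]],[[0,0,-2],[0,0,0]],[[0,0,-2],[0,0,0]]])

```text
clock: 12.88
ee_pos: [606.0, -219.6, 193.8]
tcp_rot: [[-0.868, -0.497, 0.001], [-0.497, 0.868, -0.0], [-0.001, -0.001, -1.0]]
force: [-3.1, -0.4, 9.6]
gripper_width: 19.8
grasp_force: 50.0
```

The key bottomed out on the hammer head at about the expected depth, but I felt no clear stop. I'll lift it and look down the bore to check the stem.

jog_arm(plan=[[[0,0,15],[0,0,0]],[[0,0,45],[0,0,0]],[[0,0,85],[0,0,0]],[[0,0,125],[0,0,0]],[[0,0,150],[0,0,0]],[[30,17,155],[0,0,0]],[[67,38,155],[0,0,0]],[[67,38,155],[0,0,0]],[[67,38,155],[0,0,0]],[[67,38,155],[0,0,0]]])

```text
clock: 13.72
ee_pos: [672.3, -181.2, 346.4]
tcp_rot: [[-0.868, -0.497, -0.001], [-0.497, 0.868, 0.0], [0.001, 0.001, -1.0]]
force: [-0.8, -0.6, -2.0]
gripper_width: 19.9
grasp_force: 50.0
```

```bash
cat > bore.py <<'E'
from h import *
s=env.get_state(); print(s['clock'],s['ee_pos'],s['tcp_rot'].round(3).tolist(),s['force'],s['gripper_width'])
c=snap('wrist','bore_%d.png'%(s['clock']*10)); g=cv2.cvtColor(c['pixels'],cv2.COLOR_BGR2GRAY)
p=proj(c,[606,-219.3,28])[0]; print(p)
# world-aligned view at stem height: columns leg +y..., rows x
st=1.0; r=np.arange(-14,14.1,st)
for z in (34,):
    P=np.array([[606+a,-219.3+b,z] for a in r[::-1] for b in r[::-1]])
    q=proj(c,P).astype(np.float32); G=cv2.remap(g,q[:,0].reshape(-1,1),q[:,1].reshape(-1,1),cv2.INTER_LINEAR).reshape(len(r),len(r))
    for row in G: print(' '.join('%3d'%v for v in row))
E
python3 bore.py
```

```text
13.7167 [ 672.30790957 -181.24014968  346.37826771] [[-0.868, -0.497, -0.001], [-0.497, 0.868, 0.0], [0.001, 0.001, -1.0]] [-0.84591046 -0.57617402 -2.00047636] 19.91805797565424
[310.49150752 120.39175672]
144 142 142 142 140 136 134 130 126 124 123 123 124 123 124 122 123 122 122 124 127 128 129 131 133 135 135 136 141
141 141 141 139 134 130 126 124 123 123 124 124 129 132 134 131 129 128 126 122 122 123 123 125 130 132 134 135 136
142 141 138 134 128 124 124 123 125 127 131 138 141 147 153 145 145 137 140 133 127 120 119 120 126 130 131 134 135
141 139 135 129 124 122 125 130 128 127 135 135 139 141 139 143 133 136 139 148 146 131 123 120 122 123 126 130 134
138 134 129 125 122 125 130 127 117 119 120 135 140 143 159 156 162 153 129 154 163 157 140 128 122 117 119 126 131
134 127 121 122 123 133 139 125 110 128 163 177 184 198 201 210 205 167 136 147 179 179 168 150 131 115 115 120 128
129 122 120 124 134 144 143 121 120 165 205 216 218 222 227 227 219 181 125 139 172 186 184 170 145 125 113 115 125
125 121 122 129 144 154 144 121 115 172 211 223 225 228 230 230 225 198 138 135 1
[... 1770 characters left out ...]
 116
123 117 113 111 122 137 150 157 151 122 117 153 196 203 208 212 223 217 206 186 138 132 160 154 131 115 111 114 119
124 119 114 112 116 123 139 146 144 130 103 128 151 166 157 169 165 149 149 121 120 147 150 128 114 113 113 117 121
126 122 118 113 112 115 121 127 138 134 116 108 117 111 123 123 124 130 123 129 134 128 118 114 112 115 116 120 121
127 125 123 118 114 110 110 115 122 124 123 120 120 131 138 138 144 137 139 127 116 114 111 111 113 117 119 121 121
128 126 125 123 118 112 109 111 112 114 117 118 123 127 132 131 129 126 117 112 111 110 110 112 117 120 122 122 121
129 125 125 125 122 119 114 112 111 110 110 111 112 114 115 114 114 111 111 111 113 113 114 116 119 120 122 121 122
```

The head now lies along the leg's x axis. Its centreline slopes about 7.8°, which equals the leg's yaw, so the stem is at its stop and free. I'll check that the handle is still straight in the grip before hanging it.

```bash
python3 - <<'E'
from h import *
import glob
for f in ['w3.png','w6.png','w7.png']+[x[5:] for x in sorted(glob.glob('pics/bore_*'))]:
    im=cv2.GaussianBlur(cv2.imread('pics/'+f),(3,3),0).max(2).astype(int)
    print(f)
    for v in (215,235,255,290,330): print(v,im[v,276:350:3].tolist())
E
```

```text
w3.png
215 [96, 101, 106, 84, 49, 51, 52, 55, 54, 54, 54, 53, 54, 52, 54, 53, 54, 53, 52, 49, 58, 132, 140, 136, 136]
235 [127, 107, 112, 93, 49, 49, 50, 50, 50, 49, 49, 50, 48, 53, 54, 53, 54, 52, 51, 48, 69, 140, 145, 150, 150]
255 [146, 135, 138, 127, 49, 48, 49, 49, 49, 49, 48, 49, 48, 49, 48, 48, 47, 46, 45, 44, 79, 139, 147, 136, 133]
290 [127, 61, 50, 49, 44, 44, 45, 46, 45, 46, 45, 45, 45, 45, 45, 45, 46, 44, 42, 41, 44, 47, 51, 117, 129]
330 [47, 46, 45, 43, 40, 40, 42, 42, 43, 42, 43, 43, 43, 42, 42, 43, 42, 40, 40, 39, 42, 43, 46, 47, 47]
w6.png
215 [236, 170, 109, 55, 52, 53, 54, 54, 55, 54, 54, 53, 53, 53, 56, 59, 59, 59, 56, 54, 50, 52, 53, 52, 110]
235 [84, 161, 165, 126, 54, 53, 54, 54, 54, 54, 53, 53, 53, 53, 53, 51, 52, 51, 51, 49, 67, 159, 163, 97, 87]
255 [177, 158, 162, 124, 55, 52, 53, 53, 53, 52, 52, 52, 51, 51, 50, 51, 51, 50, 48, 47, 79, 159, 155, 186, 92]
290 [133, 65, 55, 53, 47, 48, 49, 50, 48, 47, 48, 48, 47, 47, 47, 47, 47, 46, 45, 43, 45, 48, 52, 122, 135]
330 [50, 49, 48, 47, 43, 43, 44, 45, 45, 46, 45, 45, 45, 45, 46, 45, 45, 44, 43, 41, 44, 45, 48, 4
[... 420 characters left out ...]
, 44, 42, 46, 49, 52, 122, 136]
330 [50, 48, 46, 44, 42, 43, 44, 44, 45, 45, 46, 45, 46, 45, 45, 45, 45, 44, 43, 40, 44, 46, 48, 48, 48]
bore_137.png
215 [123, 124, 120, 91, 46, 48, 49, 49, 48, 48, 48, 48, 50, 54, 54, 54, 54, 53, 51, 49, 61, 141, 145, 145, 145]
235 [137, 135, 143, 117, 46, 46, 46, 47, 47, 47, 46, 46, 46, 47, 47, 46, 47, 46, 45, 44, 70, 136, 141, 148, 146]
255 [135, 109, 211, 222, 51, 44, 45, 46, 46, 46, 45, 46, 45, 46, 45, 46, 46, 45, 44, 43, 91, 152, 142, 132, 139]
290 [122, 58, 47, 46, 41, 42, 44, 43, 43, 43, 42, 43, 43, 43, 45, 45, 44, 44, 42, 41, 45, 48, 50, 114, 126]
330 [45, 45, 42, 41, 39, 39, 40, 41, 41, 41, 41, 42, 41, 40, 41, 42, 41, 40, 41, 39, 43, 43, 45, 47, 46]
```

The handle is still straight. I'll return to the rack pose.

jog_arm(plan=[[[-8,30,15],[0,0,-3]],[[-17,70,20],[0,0,-6]],[[-26,110,20],[0,0,-9]],[[-35,150,20],[0,0,-12]],[[-44,190,20],[0,0,-15]],[[-53,230,20],[0,0,-18]],[[-62,270,20],[0,0,-21]],[[-71,310,20],[0,0,-24]],[[-80,350,20],[0,0,-27]],[[-89,390,20],[0,0,-27]]])

```text
clock: 14.6
ee_pos: [582.4, 209.1, 367.5]
tcp_rot: [[-0.999, -0.044, 0.0], [-0.044, 0.999, 0.0], [-0.0, -0.0, -1.0]]
force: [0.5, 0.9, -2.9]
gripper_width: 20.2
grasp_force: 50.0
```

jog_arm(plan=[[[-9,35,0],[0,0,0]],[[-14,65,0],[0,0,0]],[[-17,80,0],[0,0,0]],[[-17,85,0],[0,0,0]],[[-17,85,0],[0,0,0]],[[-17,85,0],[0,0,0]]])

```text
clock: 15.1
ee_pos: [566.9, 292.0, 367.1]
tcp_rot: [[-0.999, -0.047, 0.0], [-0.047, 0.999, -0.001], [0.0, -0.001, -1.0]]
force: [0.1, 0.2, -3.2]
gripper_width: 19.4
grasp_force: 50.0
```

jog_arm(plan=[[[-0.5,2.5,-10],[0,0,0]],[[-0.5,2.5,-40],[0,0,0]],[[-0.5,2.5,-70],[0,0,0]],[[-0.5,2.5,-100],[0,0,0]],[[-0.5,2.5,-130],[0,0,0]],[[-0.5,2.5,-160],[0,0,0]],[[-0.5,2.5,-180],[0,0,0]],[[-0.5,2.5,-192],[0,0,0]],[[-0.5,2.5,-197],[0,0,0]],[[-0.5,2.5,-197],[0,0,0]]])

```text
clock: 15.93
ee_pos: [566.0, 295.0, 169.3]
tcp_rot: [[-0.999, -0.047, -0.001], [-0.047, 0.999, -0.001], [0.001, -0.001, -1.0]]
force: [-0.5, 0.2, -2.7]
gripper_width: 19.5
grasp_force: 50.0
```

jog_arm(plan=[[[0,0,-2],[0,0,0]],[[0,0,-4],[0,0,0]],[[0,0,-4],[0,0,0]]])

```text
clock: 16.18
ee_pos: [566.7, 296.2, 167.1]
tcp_rot: [[-0.999, -0.047, 0.002], [-0.047, 0.999, 0.001], [-0.002, 0.001, -1.0]]
force: [1.0, -0.5, -2.5]
gripper_width: 19.4
grasp_force: 50.0
```

jog_arm(plan=[[[0,0,-1],[0,0,0]],[[0,0,-1.5],[0,0,0]],[[0,0,-1.5],[0,0,0]]])

```text
clock: 16.43
ee_pos: [566.7, 296.3, 166.4]
tcp_rot: [[-0.999, -0.048, 0.002], [-0.048, 0.999, 0.001], [-0.002, 0.001, -1.0]]
force: [-2.1, -1.4, 4.8]
gripper_width: 19.7
grasp_force: 50.0
```

Seated. I'll release to a narrow opening so as not to touch the hex key, then rise.

jog_arm(plan=[[[0,0,0],[0,0,0]],[[0,0,0],[0,0,0]],[[0,0,0],[0,0,0]],[[0,0,0],[0,0,0]]], grip=0.4)

```text
clock: 16.77
ee_pos: [566.2, 296.1, 164.8]
tcp_rot: [[-0.999, -0.048, 0.0], [-0.048, 0.999, 0.0], [-0.0, 0.0, -1.0]]
force: [0.2, -0.1, 0.4]
gripper_width: 44.0
grasp_force: 0.0
```

jog_arm(plan=[[[0,0,15],[0,0,0]],[[0,0,50],[0,0,0]],[[0,0,90],[0,0,0]],[[0,0,120],[0,0,0]],[[0,-30,130],[0,0,0]],[[0,-70,130],[0,0,0]],[[0,-110,130],[0,0,0]],[[0,-110,130],[0,0,0]],[[0,-110,130],[0,0,0]]])

```text
clock: 17.52
ee_pos: [566.2, 184.3, 295.0]
tcp_rot: [[-0.999, -0.045, 0.0], [-0.045, 0.999, 0.0], [-0.0, 0.0, -1.0]]
force: [0.1, -0.6, -0.7]
gripper_width: 55.0
grasp_force: 0.0
```

```bash
python3 - <<'E'
from h import *
s=env.get_state(); print(s['clock'],s['ee_pos'],s['gripper_width'])
c=snap('top','t8.png'); w=snap('wrist','w8.png'); im=c['pixels'].max(2).astype(int); i0=cv2.imread('pics/top0.png').max(2).astype(int)
d=np.abs(im-i0)[205:270,215:300]>40; print('diff px in rack region top',d.sum(), np.argwhere(d).mean(0) if d.any() else '')
# handle in wrist view: predicted outline if hung straight
R=np.array([[.999,-.048],[.048,.999]])
for z in (172,):
    q=[(R@np.array(a)).tolist() for a in [(-48,-10),(-48,10),(48,10),(48,-10)]]
    P=[[566.5+a,295.5+b,z] for a,b in q]; print(proj(w,P).round(0).tolist())
g=w['pixels'].max(2)
m=(g<60).astype(np.uint8); n,l,st,ce=cv2.connectedComponentsWithStats(m)
for k in range(1,n):
    if st[k,4]>300: print(st[k],ce[k].round(0))
E
```

```text
17.5167 [566.19387871 184.3184654  294.99075941] 54.986423000558396
diff px in rack region top 2999 [24.20973658 42.1447149 ]
[[454.0, 172.0], [483.0, 173.0], [468.0, 299.0], [442.0, 299.0]]
[ 436  170   44  125 1541] [447. 225.]
[ 326  184   23   95 1053] [336. 213.]
[ 210  275   42  107 2464] [232. 333.]
[ 371  275   41  107 2153] [388. 328.]
[    0   340   186   140 10010] [103. 395.]
[ 437  341  184  128 8118] [517. 383.]
[478 470 162  10 726] [586. 476.]
```

The key hangs where predicted: its blob is at 436–480 × 170–295, against a prediction of 442–483 × 172–299. Now for the cartridge.

jog_arm(plan=[[[4,-30,0],[0,0,1]],[[8,-70,-5],[0,0,2]],[[12,-110,-10],[0,0,3]],[[16,-150,-15],[0,0,4]],[[20,-190,-20],[0,0,5]],[[24,-230,-25],[0,0,5]],[[28,-270,-30],[0,0,5]],[[32,-310,-35],[0,0,5]],[[36,-350,-35],[0,0,5]],[[40,-385,-35],[0,0,5]]], grip=0.15)

```text
clock: 18.45
ee_pos: [606.7, -200.1, 258.9]
tcp_rot: [[-0.991, -0.136, -0.001], [-0.136, 0.991, 0.0], [0.001, 0.0, -1.0]]
force: [0.3, 0.5, -0.3]
gripper_width: 77.9
grasp_force: 0.0
```

jog_arm(plan=[[[0,-10,0],[0,0,0]],[[0,-17,-10],[0,0,0]],[[0,-19,-35],[0,0,0]],[[0,-19,-60],[0,0,0]],[[0,-19,-80],[0,0,0]],[[0,-19,-85],[0,0,0]],[[0,-19,-85],[0,0,0]],[[0,-19,-85],[0,0,0]]])

```text
clock: 19.12
ee_pos: [606.6, -216.9, 174.9]
tcp_rot: [[-0.991, -0.136, 0.0], [-0.136, 0.991, 0.0], [-0.0, 0.0, -1.0]]
force: [-0.7, -0.7, -0.4]
gripper_width: 77.8
grasp_force: 0.0
```

```bash
python3 - <<'E'
from h import *
s=env.get_state(); print(s['clock'],s['ee_pos'],s['tcp_rot'].round(3).tolist(),s['gripper_width'],s['joint_positions'].round(1))
w=snap('wrist','w9.png'); print(proj(w,[606,-219.3,144]).round(1))
c=snap('top','t9.png')
tr=c['pixels'].astype(int); print(onz(c,[(313,253),(369,257),(365,301),(308,296)],14).mean(0))
E
```

```text
19.1167 [ 606.61248317 -216.86518513  174.94404265] [[-0.991, -0.136, 0.0], [-0.136, 0.991, 0.0], [-0.0, 0.0, -1.0]] 77.80407780924735 [ -19.8   25.2   94.1    0.    60.8 -117.6]
[[305.2 280.6]]
[471.03738977  11.33286014  14.        ]
```

jog_arm(plan=[[[-0.6,-2.6,-10],[0,0,0]],[[-0.6,-2.6,-22],[0,0,0]],[[-0.6,-2.6,-32],[0,0,0]],[[-0.6,-2.6,-38],[0,0,0]],[[-0.6,-2.6,-38],[0,0,0]],[[-0.6,-2.6,-38],[0,0,0]]])

```text
clock: 19.72
ee_pos: [605.1, -220.5, 135.9]
tcp_rot: [[-0.991, -0.134, -0.001], [-0.134, 0.991, 0.001], [0.001, 0.001, -1.0]]
force: [-0.1, -1.0, 0.2]
gripper_width: 78.3
grasp_force: 0.0
```

jog_arm(plan=[[[0,0,0],[0,0,0]],[[0,0,0],[0,0,0]],[[0,0,0],[0,0,0]],[[0,0,0],[0,0,0]],[[0,0,0],[0,0,0]],[[0,0,0],[0,0,0]]], grip=1, newtons=35)

```text
clock: 20.22
ee_pos: [605.6, -220.6, 136.9]
tcp_rot: [[-0.991, -0.135, 0.0], [-0.135, 0.991, -0.0], [-0.0, -0.0, -1.0]]
force: [1.0, 0.3, 0.3]
gripper_width: 40.2
grasp_force: 0.0
```

jog_arm(plan=[[[0,0,0],[0,0,0]],[[0,0,0],[0,0,0]],[[0,0,0],[0,0,0]]])

```text
clock: 20.47
ee_pos: [605.5, -220.5, 136.8]
tcp_rot: [[-0.991, -0.134, 0.0], [-0.134, 0.991, 0.0], [-0.0, 0.0, -1.0]]
force: [-0.2, 0.7, 1.2]
gripper_width: 37.6
grasp_force: 35.0
```

jog_arm(plan=[[[0,0,2],[0,0,0]],[[0,0,4],[0,0,0]],[[0,0,6],[0,0,0]],[[0,0,8],[0,0,0]],[[0,0,8],[0,0,0]]])

```text
clock: 20.88
ee_pos: [605.7, -220.7, 145.1]
tcp_rot: [[-0.991, -0.134, 0.0], [-0.134, 0.991, -0.0], [-0.0, -0.0, -1.0]]
force: [-0.1, 0.2, -1.7]
gripper_width: 37.6
grasp_force: 35.0
```

It lifts freely, with the force at about its weight. I'll raise it clear and carry it to the tray.

jog_arm(plan=[[[0,0,8],[0,0,0]],[[0,0,24],[0,0,0]],[[0,0,46],[0,0,0]],[[0,0,70],[0,0,0]],[[0,0,94],[0,0,0]],[[0,0,114],[0,0,0]],[[0,0,124],[0,0,0]],[[-4,7,126],[0,0,0]],[[-14,24,126],[0,0,0]],[[-28,48,126],[0,0,0]]])

```text
clock: 21.72
ee_pos: [576.9, -172.7, 269.5]
tcp_rot: [[-0.991, -0.133, -0.001], [-0.133, 0.991, -0.0], [0.001, 0.0, -1.0]]
force: [-0.4, 0.7, -1.9]
gripper_width: 37.6
grasp_force: 35.0
```

jog_arm(plan=[[[-15,26,0],[0,0,0]],[[-31,53,0],[0,0,0]],[[-47,80,0],[0,0,0]],[[-62,106,0],[0,0,0]],[[-76,131,0],[0,0,0]],[[-89,153,0],[0,0,0]],[[-99,170,0],[0,0,0]],[[-105,181,0],[0,0,0]],[[-107,184,0],[0,0,0]],[[-107,184,0],[0,0,0]]])

```text
clock: 22.55
ee_pos: [469.9, 11.8, 270.2]
tcp_rot: [[-0.991, -0.136, -0.001], [-0.136, 0.991, -0.0], [0.001, -0.0, -1.0]]
force: [1.3, -0.5, -2.3]
gripper_width: 37.1
grasp_force: 35.0
```

```bash
python3 - <<'E'
from h import *
s=env.get_state(); print(s['clock'],s['ee_pos'],s['tcp_rot'].round(3).tolist(),s['gripper_width'],s['force'],s['wrist_torque'])
c=snap('side','s10.png'); e=s['ee_pos']; print(proj(c,[[e[0],e[1],e[2]-114.8],[471,11,3]]).round(0))
print('tray side corners check',onz(c,[(266,293),(313,266),(343,303),(299,326)],14).round(0).tolist())
E
```

```text
22.55 [469.9327447   11.84133172 270.23499222] [[-0.991, -0.136, -0.001], [-0.136, 0.991, -0.0], [0.001, -0.0, -1.0]] 37.148739293065304 [ 1.31836022 -0.50265044 -2.27777617] [ 0.04345243 -0.03058621  0.0580525 ]
[[302. 249.]
 [305. 296.]]
tray side corners check [[390.0, 65.0, 14.0], [543.0, 84.0, 14.0], [529.0, -74.0, 14.0], [398.0, -78.0, 14.0]]
```

jog_arm(plan=[[[0,0,-10],[0,0,0]],[[0,0,-28],[0,0,0]],[[0,0,-50],[0,0,0]],[[0,0,-74],[0,0,0]],[[0,0,-98],[0,0,0]],[[0,0,-120],[0,0,0]],[[0,0,-136],[0,0,0]],[[0,0,-143],[0,0,0]],[[0,0,-146],[0,0,0]],[[0,0,-146],[0,0,0]]])

```text
clock: 23.43
ee_pos: [470.5, 10.9, 124.1]
tcp_rot: [[-0.991, -0.134, -0.001], [-0.134, 0.991, -0.0], [0.001, 0.0, -1.0]]
force: [0.1, 0.8, -2.7]
gripper_width: 37.5
grasp_force: 35.0
```

jog_arm(plan=[[[0,0,-0.7],[0,0,0]],[[0,0,-1.4],[0,0,0]],[[0,0,-2.1],[0,0,0]],[[0,0,-2.8],[0,0,0]],[[0,0,-3.5],[0,0,0]],[[0,0,-4],[0,0,0]],[[0,0,-4],[0,0,0]]])

```text
clock: 24.02
ee_pos: [470.5, 11.4, 120.7]
tcp_rot: [[-0.991, -0.135, 0.0], [-0.135, 0.991, 0.0], [-0.0, -0.0, -1.0]]
force: [-0.6, -0.3, -2.8]
gripper_width: 37.6
grasp_force: 35.0
```

jog_arm(plan=[[[0,0,-0.5],[0,0,0]],[[0,0,-1],[0,0,0]],[[0,0,-1.5],[0,0,0]],[[0,0,-2],[0,0,0]],[[0,0,-2],[0,0,0]]])

```text
clock: 24.43
ee_pos: [470.4, 11.4, 118.5]
tcp_rot: [[-0.991, -0.134, -0.0], [-0.134, 0.991, -0.0], [0.0, 0.0, -1.0]]
force: [-0.3, -1.5, -2.7]
gripper_width: 37.4
grasp_force: 35.0
```

jog_arm(plan=[[[0,0,-0.4],[0,0,0]],[[0,0,-0.8],[0,0,0]],[[0,0,-1],[0,0,0]],[[0,0,-1],[0,0,0]]])

```text
clock: 24.77
ee_pos: [470.7, 11.4, 117.8]
tcp_rot: [[-0.991, -0.134, 0.0], [-0.134, 0.991, 0.0], [-0.0, -0.0, -1.0]]
force: [0.1, -0.8, -0.8]
gripper_width: 37.4
grasp_force: 35.0
```

Contact is starting. I'll go down another 0.7 mm.

jog_arm(plan=[[[0,0,-0.4],[0,0,0]],[[0,0,-0.7],[0,0,0]],[[0,0,-0.7],[0,0,0]]])

```text
clock: 25.02
ee_pos: [471.3, 11.4, 117.7]
tcp_rot: [[-0.991, -0.134, 0.002], [-0.134, 0.991, 0.0], [-0.002, -0.0, -1.0]]
force: [-2.0, -0.5, 8.0]
gripper_width: 37.3
grasp_force: 35.0
```

jog_arm(plan=[[[0,0,0.5],[0,0,0]],[[0,0,0.5],[0,0,0]]])

```text
clock: 25.18
ee_pos: [470.8, 11.4, 117.7]
tcp_rot: [[-0.991, -0.134, 0.001], [-0.134, 0.991, -0.0], [-0.001, -0.0, -1.0]]
force: [-0.7, -0.7, 3.0]
gripper_width: 37.3
grasp_force: 35.0
```

jog_arm(plan=[[[0,0,0],[0,0,0]],[[0,0,0],[0,0,0]],[[0,0,0],[0,0,0]],[[0,0,0],[0,0,0]],[[0,0,0],[0,0,0]]], grip=0.1)

```text
clock: 25.6
ee_pos: [470.4, 11.4, 117.4]
tcp_rot: [[-0.991, -0.134, -0.0], [-0.134, 0.991, -0.0], [0.0, -0.0, -1.0]]
force: [0.2, 0.7, -0.1]
gripper_width: 68.9
grasp_force: 0.0
```

jog_arm(plan=[[[0,0,10],[0,0,0]],[[0,0,30],[0,0,0]],[[0,0,60],[0,0,0]],[[0,0,95],[0,0,0]],[[0,0,130],[0,0,0]],[[-30,-10,160],[0,0,0]],[[-60,-20,180],[0,0,0]],[[-80,-30,180],[0,0,0]],[[-80,-30,180],[0,0,0]],[[-80,-30,180],[0,0,0]]])

```text
clock: 26.43
ee_pos: [390.1, -18.9, 298.5]
tcp_rot: [[-0.991, -0.133, 0.002], [-0.133, 0.991, -0.0], [-0.002, -0.0, -1.0]]
force: [1.0, -0.3, -0.3]
gripper_width: 83.2
grasp_force: 0.0
```

```bash
python3 - <<'E'
from h import *
s=env.get_state(); print(s['clock'],s['ee_pos'],s['gripper_width'],s['force'])
w=snap('wrist','w11.png'); c=snap('side','s11.png'); x0,y0=proj(w,[470.7,11.4,125])[0]; print(x0,y0)
g=cv2.cvtColor(w['pixels'],cv2.COLOR_BGR2GRAY)
f=w['K'][0,0]; r=19*f/(w['o'][2]-125); print('exp r',r)
ci=cv2.HoughCircles(g,cv2.HOUGH_GRADIENT,1,15,param1=100,param2=25,minRadius=int(r*.8),maxRadius=int(r*1.3))
for u,v,q in ci[0][:8]:
    if np.hypot(u-x0,v-y0)<60: print(u,v,q,onz(w,[(u,v)],125).round(1))
# side view change: cartridge region vs. tray before, rack region vs initial
i0=cv2.imread('pics/side0.png').astype(int); d=(np.abs(c['pixels'].astype(int)-i0).max(2)>30)
d[:, :265]=0
n,l,st,ce=cv2.connectedComponentsWithStats(d.astype(np.uint8))
for k in range(1,n):
    if st[k,4]>25: print(st[k],ce[k].round(0))
print('pred foot/top',proj(c,[[470.7,11.4,3],[470.7,11.4,125]]).round(0).tolist())
E
```

```text
26.4333 [390.0667133  -18.85636931 298.50150926] 83.16200445559014 [ 1.01060809 -0.33706988 -0.34187827]
331.88344915764617 305.96504513761016
exp r 23.342053388109225
331.5 304.5 21.6 [[469.3  10.8 125. ]]
[265  37   5  19  45] [267.  46.]
[ 265   48   39   68 1562] [282.  81.]
[265 115  27  33 742] [276. 131.]
[265 141  30  24 325] [279. 156.]
[266 171  43  41 628] [285. 188.]
[265 204   4  14  47] [266. 211.]
[286 218  10  21 112] [290. 230.]
[294 254  17  17 194] [302. 260.]
[396 280  22  25 314] [407. 294.]
[292 295  19  12 126] [300. 302.]
[ 265  317   41   60 1183] [279. 351.]
pred foot/top [[305.0, 296.0], [303.0, 259.0]]
```

The cartridge is upright at its expected place. The key was confirmed hanging earlier. Handing in.

```bash
python3 -c "
from h import *
print(env.close_job())"
```

```text
the job is handed in; nothing more can be done
None
```

The job is handed in: the stem was seen at its free end though no firm stop was felt, the key was seen hanging back in its rack hole, and the freed cartridge stands upright in the middle of the drip tray (about 27 s used).

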